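# Set a beaker on the stirrer and fit the stem thermometer through its inclined holder

### The arm

A 7-joint arm with a two-finger parallel gripper is mounted at the origin on the work surface. World frame = base frame: x ahead of the robot, y to its left, z up, the work surface at z = 0. Lengths are in m, angles in rad, forces in N, time in s.
With the tool pointing down it reaches from about 0.4 to 0.85 m from the base axis. Payload 10.4 kg.
Tool frame: the origin (TCP) lies at the very end of the fingers, on their centre line; the grasp point (between the pads) lies 19 mm behind it (manip.grip_point_offset is the distance from the TCP to the grasp point, in m); z points along the fingers, y is the line along which they close (so a half turn about z gives the same grasp; the last joint's range is limited). The gripper opens to 85 mm and grips with 20 to 120 N. Pads are 22 mm wide; open, the fingers measure 114 mm over their backs; the gripper's body (76 mm by 85 mm) begins 54 mm behind the grasp point. The pads swing forward as they close: fully open they stand 13 mm farther back than shut.
Start: joints at [1.194, 0.332, -0.065, 1.46, 0.022, 1.35, -0.088], TCP at [0.217, -0.586, 0.231] pointing down, gripper open.
Joint ranges: [-2.6, 2.6], [-0.5, 2.12], [-1.47, 1.34], [0.16, 2.42], [-1.27, 4.41], [0.06, 2.06], [-2.6, 2.6]. Speed limits (rad/s): [2.22, 2.22, 2.79, 2.79, 3.14, 3.14, 3.14].

### API

Orientations are given as a unit quaternion [x, y, z, w].
In Python, from workcell import manip gives the robot as it stands. The module is installed in compiled form; this text tells all that it offers.
- The arm moves only by the shell command python3 -m inch 'ROWS' [OPENING] [FORCE]. ROWS is JSON, a list of rows, each a list of 2 entries, a list of its own where there are three numbers: the shift along the tool's x, y, z each as a share of 0.08 m, from -1 to 1, then the turn, a rotation vector about the tool's x, y, z each as a share of 45 degrees, from -1 to 1. A call has exactly 10 rows; each row is the pose to reach, as a shift and turn from the pose commanded when the call began, along the tool's axes at that moment; what a row does not reach only later rows make up. A row lasts 1/10 s, in which the tool goes at most 50 mm and 8.59 degrees, less where a joint would pass 70% of its speed; a pose out of reach is approached as far as the arm can. A call with a number of a shift or a turn outside -1 to 1 is refused whole. A call with a gripper value outside its range is refused whole. OPENING is the opening, from 0 (shut) to 1 (fully open), set as the call begins (- or left out, the last holds). The fingers move at their own pace and stop on an object; FORCE is the grip in N (left out, the last holds). Time passes only in rows, so rows that repeat a pose let the fingers close, or fill a call up. It gives the time, the measured TCP pose, the force, the opening and the grip force at its end, in the units of the state.
- manip.get_obs(): the state, without advancing time (a new reading comes with each control period).
- manip.camera(name): name is "side" or "top" or "wrist"; returns the picture (400x640x3 uint8, red, green, blue); there is no depth.
- manip.camera_params(name): a dict with "fov_y" (degrees; the focal length in pixels is half the picture's height over the tangent of half this angle, whatever the lens; pixels are square), "cx", "cy" (the principal point, pixels), "camera_from_world" (4x4, takes a point from world to camera coordinates); the wrist camera has in their place "T_tool_cam" (4x4, takes a point from camera to tool coordinates, whose origin is the TCP and whose axes are the flange's). Camera axes: x right, y up, looking along -z (the intrinsics and any distortion apply to the point x, -y, -z); pixel columns grow to the right and rows downward; lengths in m; the calibration is good to about 2 mm. A picture is of the moment at which its call begins: read the wrist's pose just before it. camera_params takes no time and is no camera call.
- manip.hand_in(): hands the job in; it is judged then, once.
The state is a dict: "clock": time; "joint_pos": joint angles; "joint_velocities": joint speeds; "tau": joint torques, N m; "position": TCP position; "ee_rot": TCP orientation; "ft_force": force on the tool from outside, world axes, zero at the start; "torque": the same for the moment, N m; "grip_width": opening from 0.0 (shut) to 1.0 (fully open); "grasp_force": force on a finger pad.
Only numpy, scipy, OpenCV 4.12 (cv2) and the standard library are available. Lean on these libraries where they do the work, as an engineer would, in place of code of your own. Each camera call takes 0.05 s, during which the arm holds its last target. There are 200 camera calls.

### The job

Get the stirrer ready: stand the larger of the two beakers centred on the stirrer's round steel plate, then swing the holder arm in over the beaker until it meets its stop. Then take the stem thermometer (the one with the thick handle) from the rack and push its stem down through the slanted bush at the end of the arm until its collar sits fully home on the bush, with the tip inside the beaker, and let go. Do not disturb the small beaker, the jar or the stirring rod.

Things in the scene. Friction and masses are not known exactly. Their poses are not given: they have to be found in the camera images.
- beaker: the larger beaker, clear glass, open top, outside diameter 66 mm, height 80 mm, wall 2.5 mm, floor 4 mm, about 0.12 kg; origin at the centre of its underside, z up; starts on the table to the robot's right
- small_beaker: bystander: smaller clear beaker, 44 mm diameter, 60 mm high; origin at the centre of its underside. It, the larger beaker and the jar stand in any order, 0.1 m or more apart between centres
- jar: bystander: closed jar with lid, 52 mm diameter, 75 mm high; origin at the centre of its underside
- plate (a point): centre of the top of the stirrer's steel plate (90 mm diameter, 55 mm above the table, on a fixed round white body of 130 mm diameter); its frame is the stirrer's: z up, x away from the control knob. A 14 mm post stands 46 mm towards -x and 120 mm towards +y of this point and carries the holder arm, a level 10 mm bar 168 mm above the table
- holder (a joint): swing of the holder arm about the post's vertical axis, rad: 0 = swung in over the plate, against its stop, bar pointing to the stirrer's -y; grows to 1.7 as it swings out, clockwise seen from above, towards the stirrer's -x. Stiff (about 6 N at the tab moves it), stays where it is left
- tab (a point): centre of the top of the upright round black tab on the holder arm by which it is swung: 14 mm diameter, standing 42 mm above the bar, 50 mm from the post's axis (from the post, the tab lies at (4.4, -50) mm in the stirrer's frame when the arm is swung in, and turns with the arm)
- bush (a point): steel guide bush at the arm's end, 120 mm from the post's axis, tilted 35 degrees; origin at the centre of its mouth (upper end, 182 mm above the table), z = its axis, up out of the mouth (swung in, it leans to the stirrer's -x, mouth 46 mm towards -x of the plate's centre). 40 mm long, hole 9.5 mm, the first 10 mm a funnel from 20 mm; outside 28 mm at the mouth, 18 mm below
- thermometer: stem thermometer, about 60 g: steel stem 7 mm diameter, 100 mm long with a tapered tip, grey collar 26 mm diameter and 6 mm thick, above it a round grey handle 18 mm diameter and 56 mm long. Origin at the centre of the collar's underside, z along the handle, away from the stem. Starts upright in one of the two holes of the rack, collar on the rack's top
- tip (a point): tip of the thermometer's stem, 100 mm below the collar
- stir_rod: bystander: thin glass stirring rod, 6 mm diameter with a 16 mm flange, standing upright in the other hole of the rack; origin at the flange's underside, 44 mm of rod shows above the rack
- rack: white two-hole rack, fixed, 50 x 170 mm, 105 mm high; origin at the centre of its underside; holes 50 mm to either side of the centre along its y
Mind the look-alikes: they are no part of the job. What is shaped like the beaker but blue, pink or yellow is not meant.

How it is judged:
On the way, in this order (a step that is already met when the one before it is completed fails the run):
1. the larger beaker stands centred on the stirrer's plate, let go (horizontal distance between beaker and plate below 0.013 m and z of beaker in the frame of plate between -0.004 and 0.004 m and angle between beaker's own z axis and vertical below 0.06 rad and contact force between beaker and the fingers below 0.1 N), for 0.2 s.
2. the holder arm is swung in against its stop (value of joint holder below 0.08 rad and horizontal distance between beaker and plate below 0.013 m and z of beaker in the frame of plate between -0.004 and 0.004 m and angle between beaker's own z axis and vertical below 0.06 rad), for 0.2 s.
3. the thermometer's tip has come through the bush from its mouth (value of joint holder below 0.08 rad and z of tip in the frame of bush below -0.045 m and angle between the z axis of thermometer and the z axis of bush, either way round below 0.2 rad and distance between tip and bush below 0.105 m and distance between thermometer and bush below 0.065 m), for 0.1 s.
At the end, for the whole second after the job is handed in: larger beaker upright on the plate, centred within 13 mm; arm within 0.08 rad of its stop; thermometer through the bush from above, collar within 6 mm of the mouth, axes within 10 degrees, tip inside the beaker; all released and at rest (all of step 2 and distance between thermometer and bush below 0.006 m and angle between the z axis of thermometer and the z axis of bush, either way round below 0.17 rad and z of tip in the frame of bush below -0.08 m and horizontal distance between tip and beaker below 0.03 m and z of tip in the frame of beaker below 0.07 m and linear speed of each of thermometer, beaker below 0.02 m/s); the robot touches nothing.
It fails at once if a bystander (small beaker, jar, stirring rod) was disturbed by more than 30 mm (distance of any of small_beaker, jar, stir_rod from where it was at the start of the episode above 0.03 m).
It fails at once if the beaker was tipped over (angle between beaker's own z axis and vertical above 0.7 rad).
It also fails if it takes over 72 s, if anything falls off the work surface, if the arm or the gripper's body presses on something with over 40 N, if the wrist force passes 120 N, or if a joint passes its speed limit or range.

## Working session

There is one attempt and no reset: what is moved stays moved. The work goes in short steps, Python scripts to look and compute and a shell command to move; the robot and the scene stay as the last step left them, time stands still between calls to the robot, and variables do not carry over. Pictures are saved under pics/ and viewed, at most 10 in all, crops included, and the job is handed in when it is done.

```bash
mkdir -p pics
cat > h.py <<'E'
import numpy as np,cv2
from workcell import manip
from scipy.spatial.transform import Rotation as R
def cam(name):
    o=manip.get_obs(); im=manip.camera(name); p=manip.camera_params(name)
    f=200/np.tan(np.radians(p['fov_y'])/2)
    if 'camera_from_world' in p: M=np.array(p['camera_from_world'])
    else:
        T=np.eye(4);T[:3,:3]=R.from_quat(o['ee_rot']).as_matrix();T[:3,3]=o['position']
        M=np.linalg.inv(T@np.array(p['T_tool_cam']))
    return im,dict(f=f,cx=p['cx'],cy=p['cy'],M=M.tolist(),p={k:str(v) for k,v in p.items()})
def save(im,fn): cv2.imwrite(fn,im[:,:,::-1])
def proj(c,P):
    P=np.atleast_2d(P);M=np.array(c['M']);q=P@M[:3,:3].T+M[:3,3]
    return np.c_[c['cx']+c['f']*q[:,0]/-q[:,2],c['cy']-c['f']*q[:,1]/-q[:,2]]
def ray(c,u,v):
    M=np.array(c['M']);d=M[:3,:3].T@np.array([(u-c['cx'])/c['f'],-(v-c['cy'])/c['f'],-1]);o=-M[:3,:3].T@M[:3,3]
    return o,d
def atz(c,u,v,z):
    o,d=ray(c,u,v);return o+d*(z-o[2])/d[2]
def steps(dw):  # world shift -> shares in tool axes
    o=manip.get_obs();return R.from_quat(o['ee_rot']).inv().apply(dw)/0.08
E
python3 - <<'E'
from h import *
import json
for n in['top','side','wrist']:
    im,c=cam(n);save(im,f'pics/{n}0.png');json.dump(c,open(f'{n}.json','w'));print(n,c['f'],c['cx'],c['cy'],c['p'].keys(),np.round(np.linalg.inv(c['M']),3).tolist())
    if 'distortion' in str(c['p'].keys()) : print(c['p'])
print(manip.get_obs(),manip.grip_point_offset)
E
```

```text
top 420.9266448358617 322.0255824057179 195.30844733154345 dict_keys(['fov_y', 'cx', 'cy', 'camera_from_world']) [[0.024, 0.983, -0.18, 0.322], [-1.0, 0.025, 0.003, 0.028], [0.007, 0.18, 0.984, 1.21], [0.0, 0.0, 0.0, 1.0]]
side 390.69665029008326 324.8274562328532 192.68086232333664 dict_keys(['fov_y', 'cx', 'cy', 'camera_from_world']) [[-0.675, 0.474, -0.565, -0.064], [-0.737, -0.439, 0.513, 0.538], [-0.004, 0.763, 0.646, 0.799], [0.0, 0.0, 0.0, 1.0]]
wrist 295.4930874495259 318.0588358773528 201.93164068230976 dict_keys(['fov_y', 'cx', 'cy', 'T_tool_cam']) [[0.346, 0.899, 0.27, 0.284], [-0.938, 0.332, 0.098, -0.561], [-0.001, -0.287, 0.958, 0.374], [0.0, 0.0, 0.0, 1.0]]
{'clock': 0.15, 'joint_pos': array([ 1.19439944,  0.33273354, -0.06470015,  1.46067559,  0.0215584 ,
        1.34993325, -0.08851227]), 'joint_velocities': array([-3.27012325e-04, -1.17965293e-03,  9.56547169e-05, -2.01825865e-03,
        3.77254741e-05, -8.68899798e-05, -1.66065972e-03]), 'tau': array([ 1.21533569e-03, -6.25831103e+01,  4.96609358e-02, -3.91848958e+01,
        1.64028781e-02,  7.52123626e-03,  2.00144149e-05]), 'position': array([ 0.21646088, -0.58603613,  0.23072919]), 'ee_rot': array([ 9.84394610e-01,  1.75974354e-01, -9.46998696e-05, -5.20029611e-04]), 'ft_force': array([0.86688156, 0.25167136, 0.36977428]), 'torque': array([-0.01939832,  0.0195837 ,  0.0049489 ]), 'grasp_force': 0.0, 'grip_width': 0.9990943864840417} 0.0187
```

View pics/top0.png

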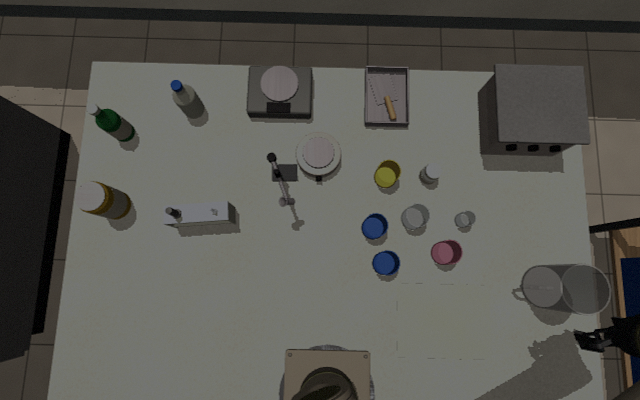

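View pics/side0.png

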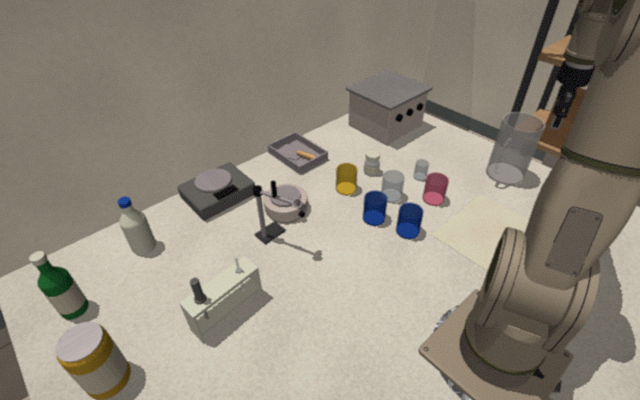

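The clear candidates for the larger beaker, in top-view pixels, are:
- clear glass at (413,217)
- smaller clear glass at (463,219)
- large glasses at (545,287) and (585,290)
- jar at (431,174)
- coloured look-alikes: blue at (375,227) and (386,263), pink at (445,252), yellow at (387,174)

I choose (413,217). The stirrer is at (319,153) with its knob at (319,178), and the rack is at (205,213) with the thermometer in its left hole. Next I take one close crop to check.

Run:
```python
from h import *
t=cv2.imread('pics/top0.png');s=cv2.imread('pics/side0.png')
a=cv2.resize(t[130:270,150:350],(800,560),interpolation=cv2.INTER_CUBIC)
b=cv2.resize(t[150:240,370:490],(480,360),interpolation=cv2.INTER_CUBIC)
c=cv2.resize(s[170:270,230:330],(400,400))
cv2.imwrite('pics/c1.png',a[:, :])
w=np.zeros((600,800,3),np.uint8);w[:360,:480]=b
d=cv2.resize(s[140:240,330:450],(480,240)) ;w[360:,:480]=cv2.resize(s[150:210,350:470],(480,240));w[:320,480:]=cv2.resize(s[180:280,240:340],(320,320))
w[320:600,480:]=cv2.resize(s[250:337,170:270],(320,280))
cv2.imwrite('pics/c2.png',w)
import json
c=json.load(open('top.json'))
for n,u,v,z in[('beaker',413,217,.04),('small',463,219,.03),('jar',431,174,.04),('plate',319,152,.055),('knob',319,178,.03),('posttop',272,157,.21),('rack',205,213,.105),('blue1',375,227,.04),('pink',445,252,.04),('yellow',387,174,.04)]:print(n,atz(c,u,v,z).round(3))
```

```text
beaker [ 0.481 -0.232  0.04 ]
small [ 0.481 -0.375  0.03 ]
jar [ 0.607 -0.285  0.04 ]
plate [0.659 0.037 0.055]
knob [0.589 0.035 0.03 ]
posttop [0.598 0.151 0.21 ]
rack [0.469 0.333 0.105]
blue1 [ 0.451 -0.125  0.04 ]
pink [ 0.386 -0.319  0.04 ]
yellow [ 0.603 -0.159  0.04 ]
```

View pics/c1.png

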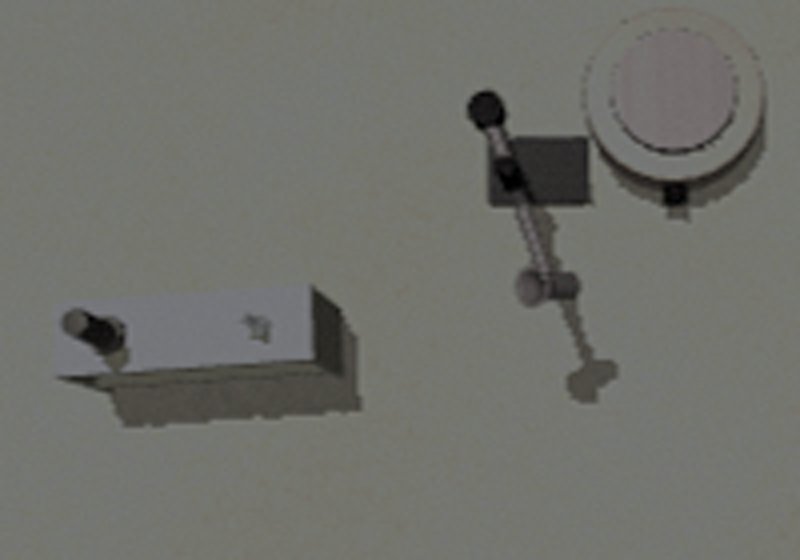

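View pics/c2.png

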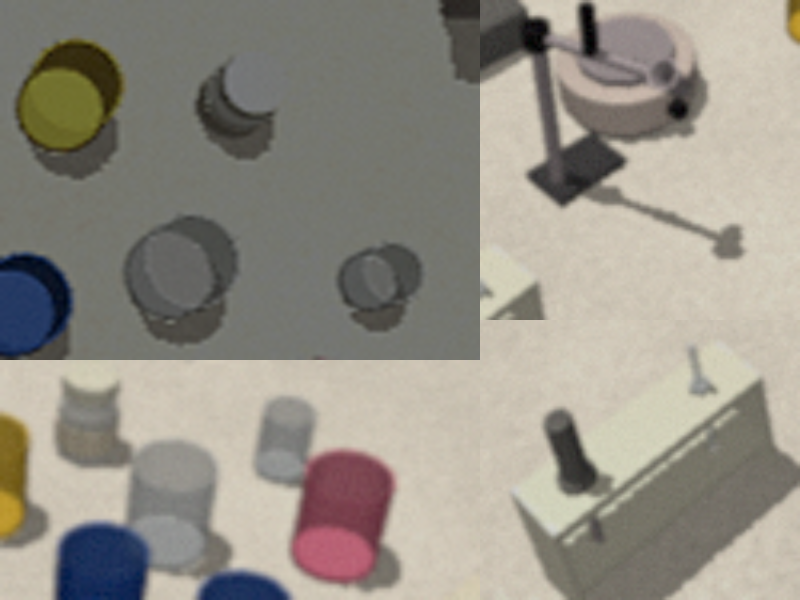

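The crop confirms the choice. The glass at (413,217) is clear and the bigger of the two, with its floor centre near (412.8,217.8) and rim centre near (417,216). The small beaker is at (463,219) and the jar is lidded. The arm is swung out, with the post cap at (271.5,157.5), the tab at (277,174) and the bush at (282.5,202).

Run:
```python
from h import *
import json
c=json.load(open('top.json'))
for n,u,v,z in[('floor',412.8,217.8,.002),('rim',417,216,.08),('plate',318.5,152,.055),('knob',318.9,178.3,.03),('posttop',271.5,157.5,.18),('posttop',271.5,157.5,.20),('tab',276.5,172,.215),('bush',282.5,201.8,.182),('handletop',169,210,.167),('collar',178,214,.111)]:print(n,z,atz(c,u,v,z).round(3))
b=np.array([.482,-.233,.17]);d=b-manip.get_obs()['position'];print(steps(d))
```

```text
floor 0.002 [ 0.484 -0.239  0.002]
rim 0.08 [ 0.479 -0.234  0.08 ]
plate 0.055 [0.659 0.038 0.055]
knob 0.03 [0.588 0.035 0.03 ]
posttop 0.18 [0.605 0.155 0.18 ]
posttop 0.2 [0.599 0.153 0.2  ]
tab 0.215 [0.559 0.137 0.215]
bush 0.182 [0.492 0.123 0.182]
handletop 0.167 [0.466 0.406 0.167]
collar 0.111 [0.464 0.402 0.111]
[ 4.64256375 -2.98886394  0.76225918]
```

```bash
python3 -m inch '[[[0.1,-0.06,0],[0,0,0]],[[0.2,-0.12,0],[0,0,0]],[[0.3,-0.18,0],[0,0,0]],[[0.4,-0.25,0],[0,0,0]],[[0.5,-0.32,0],[0,0,0]],[[0.6,-0.4,0],[0,0,0]],[[0.7,-0.45,0],[0,0,0]],[[0.8,-0.5,0],[0,0,0]],[[0.9,-0.56,0],[0,0,0]],[[1,-0.6,0],[0,0,0]]]' 1 30
for i in 1 2 3; do python3 -m inch '[[[0.1,-0.06,0.02],[0,0,0]],[[0.2,-0.12,0.04],[0,0,0]],[[0.3,-0.18,0.06],[0,0,0]],[[0.4,-0.25,0.08],[0,0,0]],[[0.5,-0.32,0.1],[0,0,0]],[[0.6,-0.4,0.12],[0,0,0]],[[0.7,-0.45,0.14],[0,0,0]],[[0.8,-0.5,0.16],[0,0,0]],[[0.9,-0.56,0.18],[0,0,0]],[[1,-0.6,0.2],[0,0,0]]]' ;done
python3 - <<'E'
from h import *
import json
im,c=cam('wrist');save(im,'pics/w1.png');json.dump(c,open('w1.json','w'));print(proj(c,[[.482,-.235,0],[.482,-.235,.08]]))
E
```

```text
clock: 1.15
position: [0.2755, -0.513, 0.2314]
ee_rot: [0.984, 0.176, 0.0, 0.0]
ft_force: [0.4, 0.6, -0.1]
grip_width: 1.003
grasp_force: 0.0
clock: 2.15
position: [0.3339, -0.4402, 0.2152]
ee_rot: [0.984, 0.176, 0.0, 0.0]
ft_force: [0.1, -0.2, -0.2]
grip_width: 0.998
grasp_force: 0.0
clock: 3.15
position: [0.3923, -0.3674, 0.1992]
ee_rot: [0.984, 0.176, 0.0, 0.0]
ft_force: [-0.2, -0.5, -1.0]
grip_width: 0.997
grasp_force: 0.0
clock: 4.15
position: [0.4507, -0.2947, 0.1832]
ee_rot: [0.984, 0.176, -0.0, -0.0]
ft_force: [-0.3, 0.0, 0.4]
grip_width: 1.001
grasp_force: 0.0
[[276.16900336 134.4870991 ]
 [262.91875368 141.17090751]]
```

View pics/w1.png

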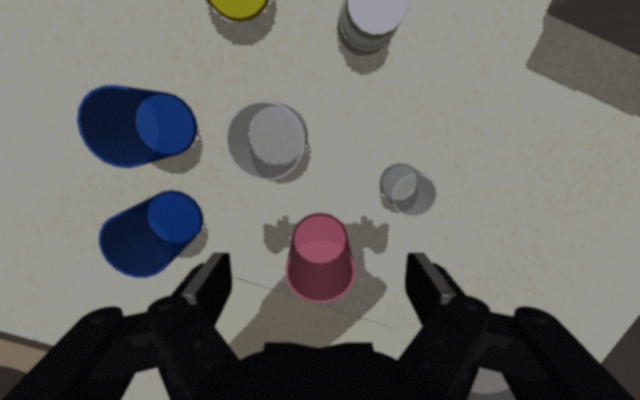

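Floor circle at (277,135) and rim at (265,140) match the prediction, so the beaker is at (0.482, -0.235). I descend and grip.

```bash
python3 -m inch '[[[0.1,-0.1,0.05],[0,0,0]],[[0.22,-0.2,0.15],[0,0,0]],[[0.34,-0.3,0.25],[0,0,0]],[[0.46,-0.42,0.35],[0,0,0]],[[0.56,-0.52,0.45],[0,0,0]],[[0.62,-0.56,0.55],[0,0,0]],[[0.625,-0.565,0.65],[0,0,0]],[[0.625,-0.565,0.75],[0,0,0]],[[0.625,-0.565,0.83],[0,0,0]],[[0.625,-0.565,0.85],[0,0,0]]]'
python3 -m inch '[[[0,0,0.1],[0,0,0]],[[0,0,0.2],[0,0,0]],[[0,0,0.3],[0,0,0]],[[0,0,0.45],[0,0,0]],[[0,0,0.6],[0,0,0]],[[0,0,0.75],[0,0,0]],[[0,0,0.88],[0,0,0]],[[0,0,0.96],[0,0,0]],[[0,0,1],[0,0,0]],[[0,0,1],[0,0,0]]]'
python3 -m inch '[[[0,0,0],[0,0,0]],[[0,0,0],[0,0,0]],[[0,0,0],[0,0,0]],[[0,0,0],[0,0,0]],[[0,0,0],[0,0,0]],[[0,0,0],[0,0,0]],[[0,0,0],[0,0,0]],[[0,0,0],[0,0,0]],[[0,0,0],[0,0,0]],[[0,0,0],[0,0,0]]]' 0.5 35
```

```text
clock: 5.2
position: [0.4808, -0.236, 0.1144]
ee_rot: [0.984, 0.176, -0.001, -0.0]
ft_force: [-0.5, -0.5, -0.1]
grip_width: 0.999
grasp_force: 0.0
clock: 6.2
position: [0.4814, -0.2356, 0.035]
ee_rot: [0.984, 0.176, -0.0, -0.0]
ft_force: [-0.1, 0.0, -0.0]
grip_width: 1.0
grasp_force: 0.0
clock: 7.2
position: [0.4819, -0.2358, 0.0361]
ee_rot: [0.984, 0.176, 0.0, 0.0]
ft_force: [-1.2, -0.1, 6.5]
grip_width: 0.772
grasp_force: 38.8
```

```bash
python3 -m inch '[[[0,0,-0.05],[0,0,0]],[[0,0,-0.12],[0,0,0]],[[0,0,-0.2],[0,0,0]],[[0,0,-0.3],[0,0,0]],[[0,0,-0.42],[0,0,0]],[[0,0,-0.54],[0,0,0]],[[0,0,-0.66],[0,0,0]],[[0,0,-0.8],[0,0,0]],[[0.02,0,-0.9],[0,0,0]],[[0.05,-0.03,-1],[0,0,0]]]'
python3 -m inch '[[[0.08,-0.06,-0.05],[0,0,0]],[[0.16,-0.12,-0.1],[0,0,0]],[[0.24,-0.18,-0.16],[0,0,0]],[[0.34,-0.25,-0.2],[0,0,0]],[[0.44,-0.33,-0.24],[0,0,0]],[[0.54,-0.41,-0.28],[0,0,0]],[[0.64,-0.48,-0.3],[0,0,0]],[[0.74,-0.55,-0.3],[0,0,0]],[[0.84,-0.63,-0.3],[0,0,0]],[[0.94,-0.7,-0.3],[0,0,0]]]'
python3 -m inch '[[[0.1,-0.075,0],[0,0,0]],[[0.2,-0.15,0],[0,0,0]],[[0.3,-0.22,0],[0,0,0]],[[0.4,-0.3,0],[0,0,0]],[[0.5,-0.37,0],[0,0,0]],[[0.6,-0.45,0],[0,0,0]],[[0.7,-0.52,0],[0,0,0]],[[0.8,-0.6,0],[0,0,0]],[[0.88,-0.66,0],[0,0,0]],[[0.94,-0.7,0],[0,0,0]]]'
python3 - <<'E'
from h import *
import json
im,c=cam('wrist');save(im,'pics/w2.png');json.dump(c,open('w2.json','w'));print(proj(c,[[.659,.038,.055],[.659-.045,.038,.055],[.659+.045,.038,.055],[.659,.083,.055],[.659,-.007,.055]]))
im,c=cam('top');save(im,'pics/t2.png')
o=manip.get_obs();print(steps(np.array([.659,.038,.16])-o['position']))
E
```

```text
clock: 8.2
position: [0.4845, -0.2322, 0.1162]
ee_rot: [0.984, 0.176, 0.0, 0.0]
ft_force: [1.2, -0.2, -2.1]
grip_width: 0.769
grasp_force: 39.2
clock: 9.2
position: [0.5358, -0.1525, 0.1391]
ee_rot: [0.984, 0.176, -0.0, -0.0]
ft_force: [0.4, -0.4, -1.2]
grip_width: 0.769
grasp_force: 39.2
clock: 10.2
position: [0.5871, -0.0739, 0.1393]
ee_rot: [0.984, 0.176, 0.0, -0.0]
ft_force: [-0.0, 1.2, -1.0]
grip_width: 0.77
grasp_force: 39.2
[[204.28522027  62.33950765]
 [189.6022918  124.28577367]
 [220.78388511  -7.26722534]
 [140.51663655  37.57103215]
 [265.36670127  86.06428054]]
[ 1.32949922 -0.99879109 -0.25819867]
```

View pics/w2.png

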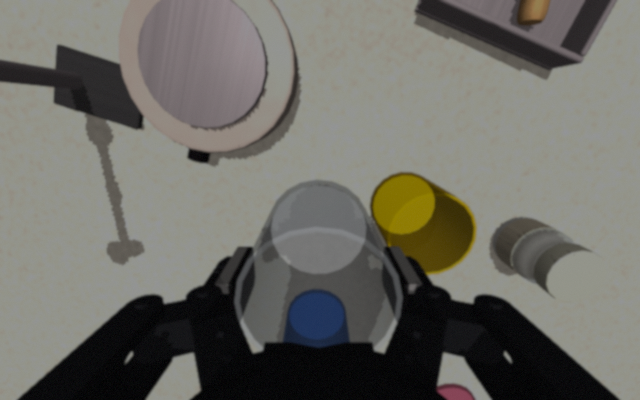

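The plate ellipse spans columns 138–267 with its near edge at (208,128). That matches the prediction within 2 mm, so I go on and set the beaker down.

```bash
python3 -m inch '[[[0.07,-0.05,0],[0,0,0]],[[0.14,-0.1,0],[0,0,0]],[[0.22,-0.16,0],[0,0,0]],[[0.3,-0.22,0],[0,0,0]],[[0.38,-0.28,0],[0,0,0]],[[0.46,-0.34,0],[0,0,0]],[[0.55,-0.41,0],[0,0,0]],[[0.63,-0.47,0],[0,0,0]],[[0.71,-0.53,0],[0,0,0]],[[0.8,-0.6,0],[0,0,0]]]'
python3 -m inch '[[[0.08,-0.06,0],[0,0,0]],[[0.16,-0.12,0],[0,0,0]],[[0.25,-0.19,0],[0,0,0]],[[0.34,-0.26,0],[0,0,0]],[[0.42,-0.32,0],[0,0,0]],[[0.49,-0.37,0],[0,0,0]],[[0.53,-0.4,0.08],[0,0,0]],[[0.53,-0.4,0.2],[0,0,0]],[[0.53,-0.4,0.32],[0,0,0]],[[0.53,-0.4,0.4],[0,0,0]]]'
python3 -m inch '[[[0,0,0.03],[0,0,0]],[[0,0,0.06],[0,0,0]],[[0,0,0.08],[0,0,0]],[[0,0,0.1],[0,0,0]],[[0,0,0.12],[0,0,0]],[[0,0,0.14],[0,0,0]],[[0,0,0.155],[0,0,0]],[[0,0,0.165],[0,0,0]],[[0,0,0.17],[0,0,0]],[[0,0,0.17],[0,0,0]]]'
```

```text
clock: 11.3
position: [0.6304, -0.0072, 0.1393]
ee_rot: [0.984, 0.176, -0.0, 0.0]
ft_force: [0.7, -0.2, -0.9]
grip_width: 0.767
grasp_force: 39.2
clock: 12.3
position: [0.658, 0.0364, 0.1056]
ee_rot: [0.984, 0.176, -0.001, 0.0]
ft_force: [-0.6, -0.4, -1.6]
grip_width: 0.769
grasp_force: 39.2
clock: 13.3
position: [0.6588, 0.0371, 0.0937]
ee_rot: [0.984, 0.176, 0.0, 0.0]
ft_force: [0.6, -1.0, -0.4]
grip_width: 0.771
grasp_force: 39.2
```

```bash
python3 -m inch '[[[0,0,0.01],[0,0,0]],[[0,0,0.02],[0,0,0]],[[0,0,0.025],[0,0,0]],[[0,0,0.03],[0,0,0]],[[0,0,0.035],[0,0,0]],[[0,0,0.035],[0,0,0]],[[0,0,0.035],[0,0,0]],[[0,0,0.035],[0,0,0]],[[0,0,0.035],[0,0,0]],[[0,0,0.035],[0,0,0]]]'
python3 -m inch '[[[0,0,0],[0,0,0]],[[0,0,0],[0,0,0]],[[0,0,0],[0,0,0]],[[0,0,0],[0,0,0]],[[0,0,0],[0,0,0]],[[0,0,0],[0,0,0]],[[0,0,0],[0,0,0]],[[0,0,0],[0,0,0]],[[0,0,0],[0,0,0]],[[0,0,0],[0,0,0]]]' 1
python3 -m inch '[[[0,0,-0.1],[0,0,0]],[[0,0,-0.2],[0,0,0]],[[0,0,-0.3],[0,0,0]],[[0,0,-0.4],[0,0,0]],[[0,0,-0.5],[0,0,0]],[[0,0,-0.6],[0,0,0]],[[0,0,-0.7],[0,0,0]],[[0,0,-0.8],[0,0,0]],[[0,0,-0.9],[0,0,0]],[[0,0,-1],[0,0,0]]]'
python3 - <<'E'
from h import *
import json
im,c=cam('wrist');save(im,'pics/w3.png');json.dump(c,open('w3.json','w'))
print(proj(c,[[.605,.155,.19],[.559,.137,.215],[.659,.038,.055],[.659,.038,.135]]))
a,c=cam('top');b,_=cam('side')
w=np.vstack([np.hstack([cv2.resize(im,(400,250)),cv2.resize(b[150:250,210:370],(400,250))]),cv2.resize(a[120:220,225:385],(800,350))[:, :]])
w=np.vstack([w[:250],cv2.resize(a[120:207,240:370],(800,350))]);save(w[:600],'pics/m3.png')
o=manip.get_obs();print(o['position'])
E
```

```text
clock: 14.3
position: [0.6588, 0.0371, 0.0912]
ee_rot: [0.984, 0.176, 0.0, 0.0]
ft_force: [-3.5, -0.1, 5.1]
grip_width: 0.767
grasp_force: 39.5
clock: 15.3
position: [0.6588, 0.0371, 0.0909]
ee_rot: [0.984, 0.176, 0.0, 0.0]
ft_force: [0.2, 0.1, 1.0]
grip_width: 1.0
grasp_force: 0.0
clock: 16.3
position: [0.6588, 0.0371, 0.1716]
ee_rot: [0.984, 0.176, 0.0, 0.0]
ft_force: [0.5, 0.7, 0.0]
grip_width: 0.997
grasp_force: 0.0
[[ 50.77988369 289.27297901]
 [ 33.30426758 416.60832138]
 [317.16537229 195.08083751]
 [316.82096428 227.57755795]]
[0.65905569 0.03715228 0.17154729]
```

View pics/m3.png

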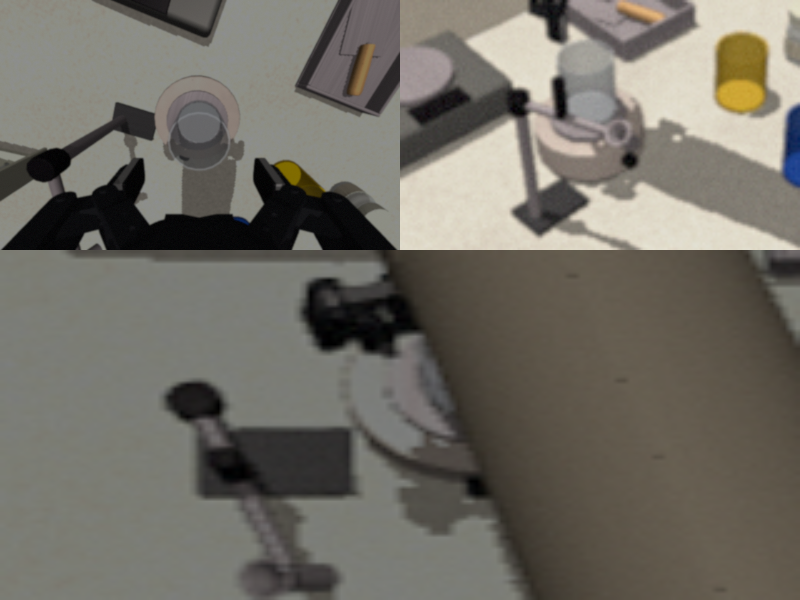

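The beaker stands on the plate, floor at wrist pixel (320,195) against (317,195) predicted. The post cap is at (77,262), so I triangulate it for the arm's geometry.

Run:
```python
from h import *
import json
t=json.load(open('top.json'));w=json.load(open('w3.json'));s=json.load(open('side.json'))
def tri(L):
    A=np.zeros((3,3));b=np.zeros(3)
    for c,u,v in L:
        o,d=ray(c,u,v);d/=np.linalg.norm(d);P=np.eye(3)-np.outer(d,d);A+=P;b+=P@o
    x=np.linalg.solve(A,b);return x.round(4),[(proj(c,x)[0]-[u,v]).round(1) for c,u,v in L]
# side pixels from m3: x/2.5+210, y/2.5+150
cap=(519/2.5+210,100/2.5+150)
print('cap',tri([(t,271.5,157.5),(w,77,262)]),tri([(t,271.5,157.5),(s,*cap)]),cap)
bush=(620/2.5+210,130/2.5+150)
print('bush',tri([(t,282.5,201.8),(s,*bush)]))
for ph in [(.613,.158),(.612,.156),(.608,.160)]:
  p=np.array([*ph,.0]);print(proj(t,p+[0,0,.178]),proj(w,p+[0,0,.178]),proj(s,p+[0,0,.178]))
print('tabtop side',tri([(s,560/2.5+210,80/2.5+150),(t,276.3,171)]))
```

```text
cap (array([0.608 , 0.1573, 0.1702]), [array([-0.3, -0.2]), array([1.5, 0.8])]) (array([0.3856, 0.0794, 0.3786]), [array([22.3, 81.6]), array([-73.9, -45.1])]) (417.6, 190.0)
bush (array([0.306 , 0.0634, 0.3741]), [array([18.2, 78.6]), array([-78.2, -41. ])])
[[270.71306237 154.591137  ]] [[ 66.59588815 261.46024796]] [[255.37592368 187.33143421]]
[[271.48373955 154.99216261]] [[ 70.33480067 264.30548931]] [[256.26668601 187.17310515]]
[[269.83250043 156.47738045]] [[ 61.51799555 268.40643849]] [[255.86380405 188.61234803]]
tabtop side (array([0.3585, 0.0687, 0.4002]), [array([-75.9, -43.1]), array([21.9, 81.6])])
```

Run:
```python
from h import *
w=cv2.imread('pics/w3.png');t=cv2.imread('pics/top0.png');s=cv2.imread('pics/side0.png')
m=np.zeros((600,800,3),np.uint8)
m[:300,:400]=cv2.resize(w[190:340,0:200],(400,300),interpolation=3)
m[:300,400:]=cv2.resize(t[145:220,240:340],(400,300),interpolation=3)
m[300:,:400]=cv2.resize(s[170:245,240:340],(400,300),interpolation=3)
m[300:,400:]=cv2.resize(w[100:300,200:440],(400,300),interpolation=3)
cv2.imwrite('pics/m4.png',m)
```

```text
(no output)
```

View pics/m4.png

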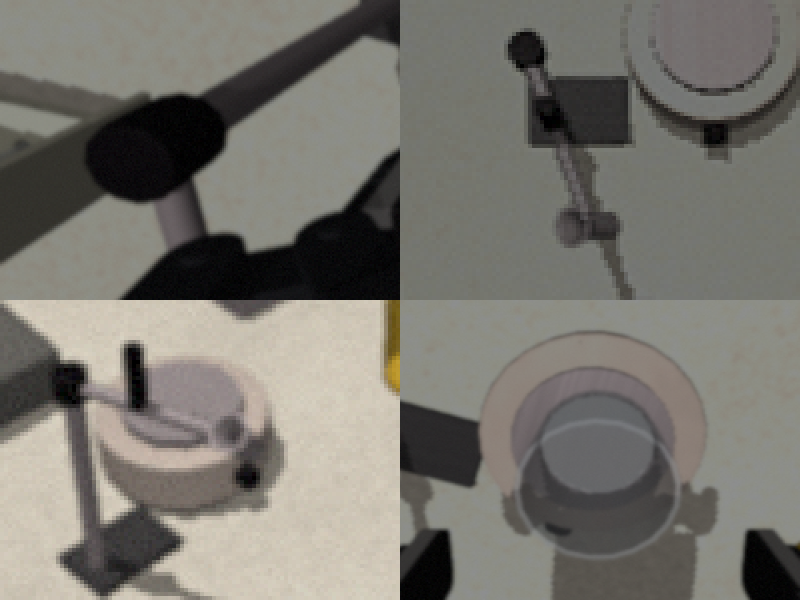

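```bash
cat >> h.py <<'E'
def tri(L):
    A=np.zeros((3,3));b=np.zeros(3)
    for c,u,v in L:
        o,d=ray(c,u,v);d/=np.linalg.norm(d);P=np.eye(3)-np.outer(d,d);A+=P;b+=P@o
    x=np.linalg.solve(A,b);return x.round(4),[(proj(c,x)[0]-[u,v]).round(1).tolist() for c,u,v in L]
E
python3 - <<'E'
from h import *
import json
t=json.load(open('top.json'));w=json.load(open('w3.json'));s=json.load(open('side.json'))
print('cap',tri([(t,271.25,157.25),(s,257,191)]),tri([(t,271.25,157.25),(w,76,263),(s,257,191)]))
print('capz',[atz(t,271.25,157.25,z).round(3) for z in (.168,.178)])
print('bush',tri([(t,283,202),(s,297.5,202.5)]),atz(t,283,202,.182),atz(s,297.5,202.5,.182))
print('tabtop',tri([(t,276.3,171.3),(s,273.5,181.5)]),atz(s,273.5,181.5,.215))
print('plate side', proj(s,[.659,.038,.055]))
E
```

```text
cap (array([0.6087, 0.1575, 0.1684]), [[0.0, 0.0], [-0.0, -0.0]]) (array([0.6077, 0.158 , 0.17  ]), [[-0.3, 0.2], [1.5, -0.4], [-0.0, -0.2]])
capz [array([0.609, 0.158, 0.168]), array([0.606, 0.156, 0.178])]
bush (array([0.491 , 0.1213, 0.1847]), [[-0.0, -0.0], [0.0, 0.0]]) [0.49136671 0.12152935 0.182     ] [0.49352677 0.11952929 0.182     ]
tabtop (array([0.5603, 0.1373, 0.2165]), [[0.1, 0.2], [-0.2, -0.0]]) [0.56141285 0.13602792 0.215     ]
plate side [[285.26229192 194.73298456]]
```

```bash
python3 -m inch '[[[0,0,-0.2],[0,0,0]],[[0,0,-0.4],[0,0,0]],[[0,-0.05,-0.6],[0,0,0]],[[-0.05,-0.15,-0.75],[0,0,0]],[[-0.1,-0.25,-0.85],[0,0,0]],[[-0.15,-0.36,-0.9],[0,0,0]],[[-0.2,-0.47,-0.9],[0,0,0]],[[-0.26,-0.58,-0.9],[0,0,0]],[[-0.32,-0.7,-0.9],[0,0,0]],[[-0.37,-0.8,-0.9],[0,0,0]]]' 1
python3 -m inch '[[[-0.06,-0.14,0],[0,0,0]],[[-0.12,-0.28,0],[0,0,0]],[[-0.19,-0.42,0],[0,0,0]],[[-0.26,-0.57,0],[0,0,0]],[[-0.32,-0.7,0],[0,0,0]],[[-0.36,-0.8,0.1],[0,0,0]],[[-0.36,-0.8,0.25],[0,0,0]],[[-0.36,-0.8,0.42],[0,0,0]],[[-0.36,-0.8,0.58],[0,0,0]],[[-0.36,-0.8,0.69],[0,0,0]]]'
python3 - <<'E'
from h import *
o=manip.get_obs();print(o['position'],o['joint_pos'].round(2))
E
```

```text
clock: 17.45
position: [0.6078, 0.0876, 0.2425]
ee_rot: [0.984, 0.176, -0.0, 0.0]
ft_force: [-0.1, -0.1, -0.2]
grip_width: 0.994
grasp_force: 0.0
clock: 18.45
position: [0.5593, 0.1362, 0.1856]
ee_rot: [0.984, 0.176, -0.001, 0.0]
ft_force: [-0.4, 0.3, -0.1]
grip_width: 0.996
grasp_force: 0.0
[0.55930137 0.13619473 0.18556111] [ 0.14  0.3  -0.55  1.63  0.17  1.25 -1.66]
```

```bash
python3 -m inch '[[[0,0,0],[0,0,0]],[[0,0,0],[0,0,0]],[[0,0,0],[0,0,0]],[[0,0,0],[0,0,0]],[[0,0,0],[0,0,0]],[[0,0,0],[0,0,0]],[[0,0,0],[0,0,0]],[[0,0,0],[0,0,0]],[[0,0,0],[0,0,0]],[[0,0,0],[0,0,0]]]' 0 30
cat > arc.py <<'E'
from h import *
import sys
post=np.array([.608,.1575])
def arc(p,Rm,dphi):
    r=p[:2]-post
    for k in range(1,11):
        a=dphi*k/10;c,s=np.cos(a),np.sin(a)
        q=np.array([[c,-s],[s,c]])@r-r
        print((Rm.T@[*q,0]/.08).round(2),'turn z',round(-np.degrees(a)/45,3))
o=manip.get_obs();p=o['position'];Rm=R.from_quat(o['ee_rot']).as_matrix()
print(p,np.degrees(np.arctan2(*(p[:2]-post)[::-1])),np.linalg.norm(p[:2]-post));arc(p,Rm,np.radians(float(sys.argv[1])))
E
python3 arc.py 36
```

```text
clock: 19.45
position: [0.5597, 0.1373, 0.1882]
ee_rot: [0.984, 0.176, 0.0, -0.0]
ft_force: [-3.2, 1.0, 6.4]
grip_width: 0.147
grasp_force: 29.4
[0.55968394 0.13730515 0.18823701] -157.31634674452036 0.05236672292885061
[0.   0.04 0.  ] turn z -0.08
[0.01 0.08 0.  ] turn z -0.16
[0.02 0.12 0.  ] turn z -0.24
[0.03 0.16 0.  ] turn z -0.32
[0.04 0.2  0.  ] turn z -0.4
[0.06 0.24 0.  ] turn z -0.48
[0.07 0.28 0.  ] turn z -0.56
[0.09 0.31 0.  ] turn z -0.64
[0.12 0.35 0.  ] turn z -0.72
[0.14 0.38 0.  ] turn z -0.8
```

```bash
python3 -m inch '[[[0,0.04,0],[0,0,-0.08]],[[0.01,0.08,0],[0,0,-0.16]],[[0.02,0.12,0],[0,0,-0.24]],[[0.03,0.16,0],[0,0,-0.32]],[[0.04,0.2,0],[0,0,-0.4]],[[0.06,0.24,0],[0,0,-0.48]],[[0.07,0.28,0],[0,0,-0.56]],[[0.09,0.31,0],[0,0,-0.64]],[[0.12,0.35,0],[0,0,-0.72]],[[0.14,0.38,0],[0,0,-0.8]]]' 0 40
python3 arc.py 42
```

```text
clock: 20.45
position: [0.5806, 0.1131, 0.1883]
ee_rot: [0.881, 0.473, 0.0, -0.0]
ft_force: [-3.2, 3.2, 6.1]
grip_width: 0.145
grasp_force: 39.1
[0.58056223 0.11306411 0.18827432] -121.6940337748407 0.05222431666728717
[ 0.    0.05 -0.  ] turn z -0.093
[ 0.01  0.1  -0.  ] turn z -0.187
[ 0.02  0.14 -0.  ] turn z -0.28
[ 0.03  0.19 -0.  ] turn z -0.373
[ 0.05  0.23 -0.  ] turn z -0.467
[ 0.07  0.28 -0.  ] turn z -0.56
[ 0.09  0.32 -0.  ] turn z -0.653
[ 0.12  0.36 -0.  ] turn z -0.747
[ 0.15  0.4  -0.  ] turn z -0.84
[ 0.18  0.43 -0.  ] turn z -0.933
```

```bash
python3 -m inch '[[[0,0.05,0],[0,0,-0.09]],[[0.01,0.1,0],[0,0,-0.18]],[[0.02,0.14,0],[0,0,-0.28]],[[0.03,0.19,0],[0,0,-0.37]],[[0.05,0.23,0],[0,0,-0.46]],[[0.07,0.28,0],[0,0,-0.56]],[[0.09,0.32,0],[0,0,-0.65]],[[0.12,0.36,0],[0,0,-0.74]],[[0.15,0.4,0],[0,0,-0.84]],[[0.17,0.43,0],[0,0,-0.88]]]' 0 40
python3 arc.py 4
```

```text
clock: 21.45
position: [0.6155, 0.1057, 0.1882]
ee_rot: [0.668, 0.744, -0.001, -0.001]
ft_force: [-20.6, 0.6, 17.3]
grip_width: 0.146
grasp_force: 40.7
[0.61550394 0.10573919 0.18818684] -81.7511035090429 0.0523019223353462
[ 0.  0. -0.] turn z -0.009
[ 0.    0.01 -0.  ] turn z -0.018
[ 0.    0.01 -0.  ] turn z -0.027
[ 0.    0.02 -0.  ] turn z -0.036
[ 0.    0.02 -0.  ] turn z -0.044
[ 0.    0.03 -0.  ] turn z -0.053
[ 0.    0.03 -0.  ] turn z -0.062
[ 0.    0.04 -0.  ] turn z -0.071
[ 0.    0.04 -0.  ] turn z -0.08
[ 0.    0.05 -0.  ] turn z -0.089
```

Holder arm is on its stop, with 20 N at the tab. I release, rise and head for the rack.

```bash
python3 -m inch '[[[0,0,0],[0,0,0]],[[0,0,0],[0,0,0]],[[0,0,0],[0,0,0]],[[0,0,0],[0,0,0]],[[0,0,-0.15],[0,0,0]],[[0,0,-0.3],[0,0,0]],[[0,0,-0.45],[0,0,0]],[[0,0,-0.6],[0,0,0]],[[0.1,-0.03,-0.7],[0,0,0]],[[0.25,-0.1,-0.7],[0,0,0]]]' 1
for i in 1 2; do python3 -m inch '[[[0.1,-0.04,0],[0,0,0]],[[0.2,-0.08,0],[0,0,0]],[[0.3,-0.12,0],[0,0,0]],[[0.4,-0.16,0],[0,0,0]],[[0.5,-0.2,0],[0,0,0]],[[0.6,-0.24,0],[0,0,0]],[[0.7,-0.28,0],[0,0,0]],[[0.8,-0.32,0],[0,0,0]],[[0.9,-0.36,0],[0,0,0]],[[1,-0.38,0],[0,0,0]]]'; done
python3 - <<'E'
from h import *
import json
t=json.load(open('top.json'));s=json.load(open('side.json'))
print('htop',tri([(t,168.7,210.3),(s,193.8,281)]),'collar',tri([(t,178,214),(s,200.6,299.7)]))
im,c=cam('wrist');json.dump(c,open('w5.json','w'));a,t2=cam('top')
json.dump(c,open('w5.json','w'));print(proj(c,[[.465,.404,.167],[.465,.404,.111]]))
b,_=cam('side')
m=np.vstack([np.hstack([cv2.resize(a[130:230,220:380],(400,250),interpolation=3),cv2.resize(b[140:240,210:370],(400,250),interpolation=3)])])
w=np.zeros((600,800,3),np.uint8);w[:250]=m;w[250:,:560]=cv2.resize(im,(560,350));save(w,'pics/m5.png')
o=manip.get_obs();print(o['position'],o['joint_pos'].round(2),steps(np.array([.465,.404,.2])-o['position']))
E
```

```text
clock: 22.45
position: [0.6073, 0.124, 0.2452]
ee_rot: [0.67, 0.742, 0.001, 0.001]
ft_force: [0.3, 1.0, -0.4]
grip_width: 1.0
grasp_force: 0.0
clock: 23.45
position: [0.568, 0.2007, 0.2438]
ee_rot: [0.67, 0.742, -0.0, 0.0]
ft_force: [1.0, 0.4, 0.0]
grip_width: 0.994
grasp_force: 0.0
clock: 24.45
position: [0.5296, 0.2772, 0.2437]
ee_rot: [0.67, 0.742, -0.0, 0.0]
ft_force: [-0.5, 0.8, -0.4]
grip_width: 1.002
grasp_force: 0.0
htop (array([0.4662, 0.4082, 0.1657]), [[-0.2, -0.2], [0.4, 0.1]]) collar (array([0.4665, 0.4071, 0.1008]), [[-0.5, -0.4], [0.8, 0.1]])
[[241.48476418  17.6247614 ]
 [258.12907896  38.4167075 ]]
[0.52972474 0.27719184 0.24371539] [ 0.07  0.37 -0.8   1.49  0.27  1.4  -0.64] [ 1.66018008 -0.64093431  0.54656171]
```

View pics/m5.png

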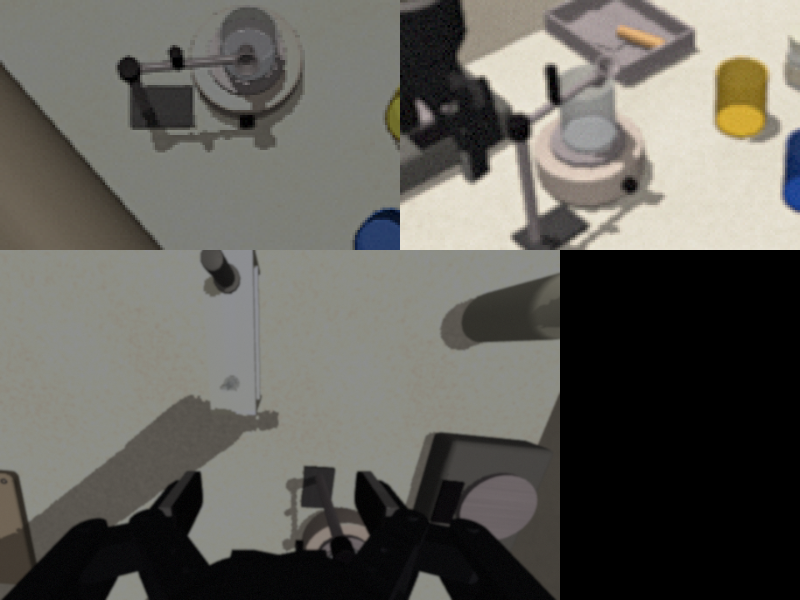

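The arm hangs over the beaker (top panel), and the thermometer's collar is at wrist pixel (258,38), as predicted for (0.465, 0.404). I go on to grasp it.

```bash
python3 -m inch '[[[0.08,-0.03,0.05],[0,0,0]],[[0.16,-0.06,0.1],[0,0,0]],[[0.25,-0.09,0.15],[0,0,0]],[[0.34,-0.13,0.2],[0,0,0]],[[0.43,-0.16,0.25],[0,0,0]],[[0.52,-0.19,0.3],[0,0,0]],[[0.61,-0.23,0.35],[0,0,0]],[[0.7,-0.26,0.4],[0,0,0]],[[0.78,-0.29,0.45],[0,0,0]],[[0.85,-0.32,0.5],[0,0,0]]]' 1
python3 -m inch '[[[0.12,-0.05,0],[0,0,0]],[[0.26,-0.1,0],[0,0,0]],[[0.4,-0.15,0],[0,0,0]],[[0.55,-0.21,0],[0,0,0]],[[0.68,-0.26,0.03],[0,0,0]],[[0.78,-0.3,0.08],[0,0,0]],[[0.82,-0.31,0.15],[0,0,0]],[[0.82,-0.31,0.25],[0,0,0]],[[0.82,-0.31,0.35],[0,0,0]],[[0.82,-0.31,0.4],[0,0,0]]]'
python3 -m inch '[[[0,0,0.06],[0,0,0]],[[0,0,0.14],[0,0,0]],[[0,0,0.22],[0,0,0]],[[0,0,0.3],[0,0,0]],[[0,0,0.38],[0,0,0]],[[0,0,0.46],[0,0,0]],[[0,0,0.52],[0,0,0]],[[0,0,0.56],[0,0,0]],[[0,0,0.58],[0,0,0]],[[0,0,0.58],[0,0,0]]]'
python3 -m inch '[[[0,0,0],[0,0,0]],[[0,0,0],[0,0,0]],[[0,0,0],[0,0,0]],[[0,0,0],[0,0,0]],[[0,0,0],[0,0,0]],[[0,0,0],[0,0,0]],[[0,0,0],[0,0,0]],[[0,0,0],[0,0,0]],[[0,0,0],[0,0,0]],[[0,0,0],[0,0,0]]]' 0 60
```

```text
clock: 25.6
position: [0.4973, 0.3422, 0.2034]
ee_rot: [0.67, 0.742, 0.0, 0.0]
ft_force: [0.6, 0.5, 0.5]
grip_width: 0.997
grasp_force: 0.0
clock: 26.6
position: [0.4664, 0.4033, 0.1703]
ee_rot: [0.67, 0.742, -0.001, 0.0]
ft_force: [-0.1, -1.1, 0.4]
grip_width: 0.999
grasp_force: 0.0
clock: 27.6
position: [0.4661, 0.4043, 0.1252]
ee_rot: [0.67, 0.742, -0.0, -0.0]
ft_force: [0.1, 0.2, 0.1]
grip_width: 0.998
grasp_force: 0.0
clock: 28.6
position: [0.4664, 0.4043, 0.1255]
ee_rot: [0.67, 0.742, 0.0, 0.0]
ft_force: [1.5, 0.7, 3.9]
grip_width: 0.188
grasp_force: 58.4
```

```bash
python3 -m inch '[[[0,0,-0.05],[0,0,0]],[[0,0,-0.12],[0,0,0]],[[0,0,-0.22],[0,0,0]],[[0,0,-0.33],[0,0,0]],[[0,0,-0.45],[0,0,0]],[[0,0,-0.57],[0,0,0]],[[0,0,-0.69],[0,0,0]],[[0,0,-0.8],[0,0,0]],[[0,0,-0.9],[0,0,0]],[[0,0,-1],[0,0,0]]]'
python3 -m inch '[[[0,0,-0.13],[0,0,0]],[[0,0,-0.26],[0,0,0]],[[0,0,-0.4],[0,0,0]],[[0,0,-0.55],[0,0,0]],[[0,0,-0.68],[0,0,0]],[[0,0,-0.8],[0,0,0]],[[-0.1,0,-0.9],[0,0,0]],[[-0.22,0,-1],[0,0,0]],[[-0.36,0.02,-1],[0,0,0]],[[-0.5,0.05,-1],[0,0,0]]]'
for i in 1 2; do python3 -m inch '[[[-0.1,0,0],[0,0,0]],[[-0.2,0,0],[0,0,0]],[[-0.3,0.03,0],[0,0,0]],[[-0.4,0.04,0],[0,0,0]],[[-0.5,0.05,0],[0,0,0]],[[-0.6,0.06,0],[0,0,0]],[[-0.7,0.07,0],[0,0,0]],[[-0.8,0.08,0],[0,0,0]],[[-0.9,0.09,0],[0,0,0]],[[-1,0.1,0],[0,0,0]]]'; done
python3 -m inch '[[[-0.1,0,0],[-0.08,-0.005,0]],[[-0.2,0,0],[-0.16,-0.01,0]],[[-0.3,0.02,0],[-0.24,-0.015,0]],[[-0.4,0.02,0],[-0.32,-0.02,0]],[[-0.5,0.03,0],[-0.4,-0.025,0]],[[-0.6,0.04,0],[-0.48,-0.03,0]],[[-0.7,0.05,0],[-0.56,-0.035,0]],[[-0.8,0.05,0],[-0.64,-0.04,0]],[[-0.9,0.06,0],[-0.72,-0.045,0]],[[-1,0.06,0],[-0.776,-0.049,0]]]'
cat > go.py <<'E'
from h import *
import sys
o=manip.get_obs();Rm=R.from_quat(o['ee_rot']).as_matrix();p=o['position']
th=np.radians(2.2);ax=np.array([-np.sin(.6109)*np.cos(th),-np.sin(.6109)*np.sin(th),np.cos(.6109)])
print('tool z',Rm[:,2].round(3),'want',-ax.round(3))
mouth=np.array([float(v) for v in sys.argv[1:4]]);s=float(sys.argv[4])
T=mouth+ax*(s+.0205)
corr=np.cross(Rm[:,2],-ax);print('p',p.round(4),'target',T.round(4),'shift',(Rm.T@(T-p)/.08).round(3),'turn',(Rm.T@corr/np.radians(45)).round(3))
E
python3 go.py .613 .0365 .182 .115; python3 -c "
from h import *;print(manip.get_obs()['joint_pos'].round(2))"
```

```text
clock: 29.6
position: [0.4661, 0.4043, 0.2059]
ee_rot: [0.67, 0.742, -0.0, 0.0]
ft_force: [0.1, 0.7, -0.5]
grip_width: 0.2
grasp_force: 58.4
clock: 30.6
position: [0.4746, 0.3635, 0.2852]
ee_rot: [0.67, 0.742, -0.0, 0.0]
ft_force: [-0.0, -0.1, -0.7]
grip_width: 0.195
grasp_force: 58.5
clock: 31.6
position: [0.4905, 0.2855, 0.2853]
ee_rot: [0.67, 0.742, -0.0, 0.0]
ft_force: [0.4, 0.4, -0.3]
grip_width: 0.192
grasp_force: 58.5
clock: 32.6
position: [0.5066, 0.2068, 0.2853]
ee_rot: [0.67, 0.742, -0.0, 0.0]
ft_force: [0.4, 0.7, -0.2]
grip_width: 0.194
grasp_force: 58.5
clock: 33.6
position: [0.5192, 0.1276, 0.2854]
ee_rot: [0.639, 0.708, 0.211, 0.216]
ft_force: [0.3, -0.1, -1.0]
grip_width: 0.194
grasp_force: 58.4
tool z [ 0.575  0.022 -0.818] want [ 0.573  0.022 -0.819]
p [0.5192 0.1276 0.2854] target [0.5353 0.0335 0.293 ] shift [-1.192  0.107  0.013] turn [ 0.003  0.001 -0.   ]
[ 0.33 -0.33 -0.66  2.09 -0.03  0.73 -0.24]
```

```bash
python3 -m inch '[[[0,0,-0.1],[0,0,0]],[[0,0,-0.2],[0,0,0]],[[-0.1,0,-0.2],[0,0,0]],[[-0.24,0,-0.2],[0,0,0]],[[-0.38,0,-0.2],[0,0,0]],[[-0.52,0,-0.2],[0,0,0]],[[-0.66,0,-0.2],[0,0,0]],[[-0.8,0.02,-0.2],[0,0,0]],[[-0.9,0.05,-0.2],[0,0,0]],[[-1,0.09,-0.2],[0,0,0]]]'
python3 -m inch '[[[-0.05,0.02,0.02],[0,0,0]],[[-0.1,0.02,0.05],[0,0,0]],[[-0.15,0.02,0.08],[0,0,0]],[[-0.19,0.02,0.1],[0,0,0]],[[-0.19,0.02,0.12],[0,0,0]],[[-0.19,0.02,0.12],[0,0,0]],[[-0.19,0.02,0.12],[0,0,0]],[[-0.19,0.02,0.12],[0,0,0]],[[-0.19,0.02,0.12],[0,0,0]],[[-0.19,0.02,0.12],[0,0,0]]]'
python3 go.py .613 .0365 .182 .115
python3 - <<'E'
from h import *
import json
o=manip.get_obs();Rm=R.from_quat(o['ee_rot']).as_matrix();tip=o['position']+Rm[:,2]*.1205
bm=[.613,.0365,.182];ims={}
for n in['wrist','side','top']:
    im,c=cam(n);ims[n]=im;json.dump(c,open(n+'7.json','w'));print(n,'tip',proj(c,tip).round(1),'mouth',proj(c,bm).round(1));save(im,f'pics/{n}7.png')
w=np.zeros((600,800,3),np.uint8)
w[:350,:400]=cv2.resize(ims['side'][120:225,230:350],(400,350),interpolation=3)
w[:350,400:]=cv2.resize(ims['top'][120:208,270:370],(400,350),interpolation=3)
w[350:,:400]=cv2.resize(ims['wrist'],(400,250))
save(w,'pics/m7.png')
E
```

```text
clock: 34.6
position: [0.5238, 0.0485, 0.3057]
ee_rot: [0.639, 0.708, 0.21, 0.215]
ft_force: [-0.5, -1.2, -0.7]
grip_width: 0.196
grasp_force: 58.5
clock: 35.6
position: [0.5316, 0.0343, 0.2991]
ee_rot: [0.639, 0.708, 0.21, 0.215]
ft_force: [-0.2, 0.4, 0.9]
grip_width: 0.196
grasp_force: 58.5
tool z [ 0.573  0.023 -0.819] want [ 0.573  0.022 -0.819]
p [0.5316 0.0343 0.2991] target [0.5353 0.0335 0.293 ] shift [-0.011 -0.007  0.089] turn [ 0.    -0.001  0.   ]
wrist tip [[318.8 195.2]] mouth [[318.1 190.3]]
side tip [[295.5 162.9]] mouth [[293.1 166.4]]
top tip [[318.3 158.1]] mouth [[318.6 155.4]]
```

View pics/m7.png

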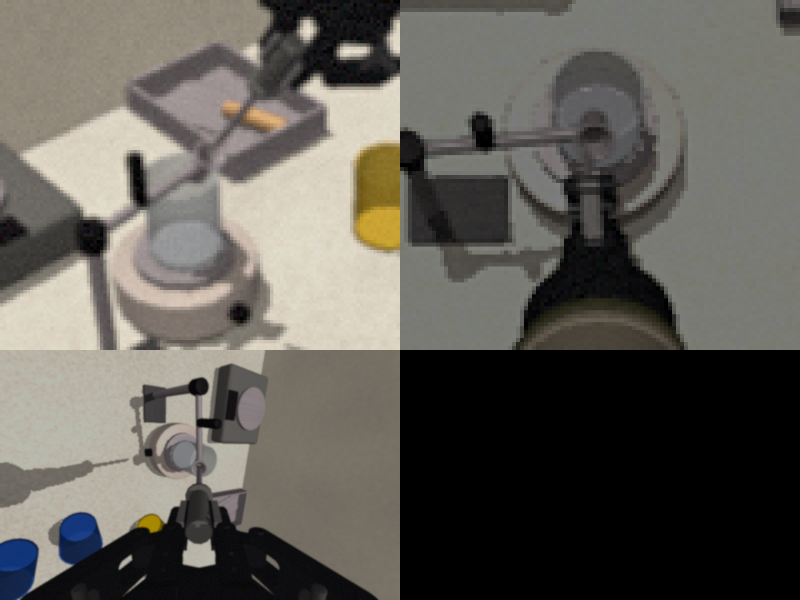

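The tip hangs about 20 mm up the axis from the mouth: side tip (295,163) and mouth (292,166), top mouth (318.5,155). Both fit the prediction within about 1 px. I push in step by step and watch the force.

```bash
python3 -m inch '[[[-0.01,-0.007,0.05],[0,0,0]],[[-0.01,-0.007,0.1],[0,0,0]],[[-0.01,-0.007,0.15],[0,0,0]],[[-0.01,-0.007,0.2],[0,0,0]],[[-0.01,-0.007,0.25],[0,0,0]],[[-0.01,-0.007,0.3],[0,0,0]],[[-0.01,-0.007,0.34],[0,0,0]],[[-0.01,-0.007,0.38],[0,0,0]],[[-0.01,-0.007,0.4],[0,0,0]],[[-0.01,-0.007,0.4],[0,0,0]]]'
python3 go.py .613 .0365 .182 0
```

```text
clock: 36.75
position: [0.5496, 0.034, 0.2723]
ee_rot: [0.639, 0.708, 0.21, 0.215]
ft_force: [0.4, -0.2, -0.7]
grip_width: 0.191
grasp_force: 58.5
tool z [ 0.573  0.022 -0.819] want [ 0.573  0.022 -0.819]
p [0.5496 0.034  0.2723] target [0.6012 0.036  0.1988] shift [-0.     0.003  1.123] turn [-0.001 -0.001 -0.   ]
```

```bash
python3 -m inch '[[[0,0,0.03],[0,0,0]],[[0,0,0.07],[0,0,0]],[[0,0,0.11],[0,0,0]],[[0,0,0.15],[0,0,0]],[[0,0,0.19],[0,0,0]],[[0,0,0.23],[0,0,0]],[[0,0,0.27],[0,0,0]],[[0,0,0.3],[0,0,0]],[[0,0,0.3],[0,0,0]],[[0,0,0.3],[0,0,0]]]'
python3 go.py .613 .0365 .182 0
```

```text
clock: 37.75
position: [0.5636, 0.0343, 0.2526]
ee_rot: [0.639, 0.708, 0.21, 0.215]
ft_force: [3.4, -5.7, -0.6]
grip_width: 0.193
grasp_force: 58.4
tool z [ 0.573  0.022 -0.819] want [ 0.573  0.022 -0.819]
p [0.5636 0.0343 0.2526] target [0.6012 0.036  0.1988] shift [0.003 0.    0.822] turn [-0. -0.  0.]
```

```bash
python3 -m inch '[[[-0.01,0.005,0.02],[0,0,0]],[[-0.02,0.01,0.05],[0,0,0]],[[-0.02,0.01,0.1],[0,0,0]],[[-0.02,0.01,0.15],[0,0,0]],[[-0.02,0.01,0.2],[0,0,0]],[[-0.02,0.01,0.25],[0,0,0]],[[-0.02,0.01,0.3],[0,0,0]],[[-0.02,0.01,0.35],[0,0,0]],[[-0.02,0.01,0.4],[0,0,0]],[[-0.02,0.01,0.4],[0,0,0]]]'
python3 go.py .613 .0365 .182 0; python3 -c "
from h import *;o=manip.get_obs();Rt=R.from_quat(o['ee_rot']).inv();print('tool F',Rt.apply(o['ft_force']).round(1),'M',Rt.apply(o['torque']).round(2))"
```

```text
clock: 38.75
position: [0.5826, 0.0338, 0.2266]
ee_rot: [0.639, 0.708, 0.21, 0.215]
ft_force: [1.8, -4.6, -2.1]
grip_width: 0.192
grasp_force: 58.5
tool z [ 0.573  0.023 -0.82 ] want [ 0.573  0.022 -0.819]
p [0.5826 0.0338 0.2266] target [0.6012 0.036  0.1988] shift [ 0.019 -0.006  0.418] turn [-0.001 -0.001  0.   ]
tool F [-4.6 -0.2  2.7] M [ 0.58 -1.13  0.01]
```

```bash
python3 -m inch '[[[-0.01,0,0.03],[0,0,0]],[[-0.02,0,0.07],[0,0,0]],[[-0.02,0,0.11],[0,0,0]],[[-0.02,0,0.15],[0,0,0]],[[-0.02,0,0.19],[0,0,0]],[[-0.02,0,0.23],[0,0,0]],[[-0.02,0,0.27],[0,0,0]],[[-0.02,0,0.31],[0,0,0]],[[-0.02,0,0.34],[0,0,0]],[[-0.02,0,0.36],[0,0,0]]]'
python3 go.py .613 .0365 .182 0; python3 -c "
from h import *;o=manip.get_obs();Rt=R.from_quat(o['ee_rot']).inv();print('tool F',Rt.apply(o['ft_force']).round(1),'M',Rt.apply(o['torque']).round(2))"
```

```text
clock: 39.75
position: [0.5992, 0.0329, 0.2034]
ee_rot: [0.639, 0.708, 0.21, 0.215]
ft_force: [-0.4, -0.0, 0.1]
grip_width: 0.196
grasp_force: 58.9
tool z [ 0.573  0.023 -0.819] want [ 0.573  0.022 -0.819]
p [0.5992 0.0329 0.2034] target [0.6012 0.036  0.1988] shift [ 0.039 -0.008  0.063] turn [-0.    -0.001 -0.   ]
tool F [-0.  -0.3 -0.3] M [0.69 0.06 0.03]
```

```bash
python3 -m inch '[[[0,0,0.01],[0,0,0]],[[0,0,0.02],[0,0,0]],[[0,0,0.03],[0,0,0]],[[0,0,0.04],[0,0,0]],[[0,0,0.05],[0,0,0]],[[0,0,0.06],[0,0,0]],[[0,0,0.07],[0,0,0]],[[0,0,0.08],[0,0,0]],[[0,0,0.08],[0,0,0]],[[0,0,0.08],[0,0,0]]]'
python3 go.py .613 .0365 .182 0; python3 -c "
from h import *;o=manip.get_obs();Rt=R.from_quat(o['ee_rot']).inv();print('tool F',Rt.apply(o['ft_force']).round(1),'M',Rt.apply(o['torque']).round(2))"
```

```text
clock: 40.75
position: [0.6027, 0.033, 0.1987]
ee_rot: [0.639, 0.708, 0.21, 0.215]
ft_force: [-7.3, 0.0, 6.8]
grip_width: 0.195
grasp_force: 60.0
tool z [ 0.573  0.022 -0.819] want [ 0.573  0.022 -0.819]
p [0.6027 0.033  0.1987] target [0.6012 0.036  0.1988] shift [ 0.039 -0.01  -0.01 ] turn [-0. -0.  0.]
tool F [ 0.4 -2.  -9.8] M [ 1.26  0.12 -0.05]
```

Axial contact at 9.8 N comes right at the expected depth. One more small push to confirm it's home, then I release.

```bash
python3 -m inch '[[[0,0,0.01],[0,0,0]],[[0,0,0.02],[0,0,0]],[[0,0,0.03],[0,0,0]],[[0,0,0.03],[0,0,0]],[[0,0,0.03],[0,0,0]],[[0,0,0.03],[0,0,0]],[[0,0,0.02],[0,0,0]],[[0,0,0.01],[0,0,0]],[[0,0,0],[0,0,0]],[[0,0,-0.01],[0,0,0]]]'
python3 -m inch '[[[0,0,0],[0,0,0]],[[0,0,0],[0,0,0]],[[0,0,0],[0,0,0]],[[0,0,0],[0,0,0]],[[0,0,0],[0,0,0]],[[0,0,0],[0,0,0]],[[0,0,0],[0,0,0]],[[0,0,0],[0,0,0]],[[0,0,0],[0,0,0]],[[0,0,0],[0,0,0]]]' 0.45
python3 go.py .613 .0365 .182 0
for i in 1 2; do python3 -m inch '[[[0,0,-0.05],[0,0,0]],[[0,0,-0.12],[0,0,0]],[[0,0,-0.2],[0,0,0]],[[0,0,-0.3],[0,0,0]],[[0,0,-0.4],[0,0,0]],[[0,0,-0.52],[0,0,0]],[[0,0,-0.64],[0,0,0]],[[0,0,-0.76],[0,0,0]],[[0,0,-0.88],[0,0,0]],[[0,0,-1],[0,0,0]]]';done
python3 - <<'E'
from h import *
import json
# numeric check: dark handle pixels vs. prediction, in side and top views
th=np.radians(2.2);ax=np.array([-np.sin(.6109)*np.cos(th),-np.sin(.6109)*np.sin(th),np.cos(.6109)])
P=np.array([.613,.0345,.182])
for n in['side','top']:
    im,c=cam(n);save(im,f'pics/{n}9.png');old=cv2.imread('pics/side0.png' if n=='side' else 'pics/top0.png')[:,:,::-1]
    for s in(-.02,.003,.02,.04,.058,.066,.08):
        u,v=proj(c,P+ax*s)[0];print(n,s,round(u,1),round(v,1),im[int(round(v)),int(round(u))],old[int(round(v)),int(round(u))])
E
```

```text
clock: 41.75
position: [0.6023, 0.033, 0.1992]
ee_rot: [0.639, 0.708, 0.21, 0.215]
ft_force: [0.4, -0.1, -0.1]
grip_width: 0.194
grasp_force: 58.6
clock: 42.75
position: [0.6024, 0.0331, 0.1991]
ee_rot: [0.639, 0.708, 0.21, 0.215]
ft_force: [0.3, -0.6, -0.1]
grip_width: 0.446
grasp_force: 0.0
tool z [ 0.573  0.023 -0.819] want [ 0.573  0.022 -0.819]
p [0.6024 0.0331 0.1991] target [0.6012 0.036  0.1988] shift [ 0.039 -0.01  -0.004] turn [-0.    -0.001 -0.   ]
clock: 43.75
position: [0.556, 0.0313, 0.2654]
ee_rot: [0.639, 0.708, 0.21, 0.215]
ft_force: [0.1, -0.8, 0.5]
grip_width: 0.45
grasp_force: 0.0
clock: 44.75
position: [0.5102, 0.0294, 0.3309]
ee_rot: [0.639, 0.708, 0.21, 0.215]
ft_force: [-0.1, -0.5, 0.8]
grip_width: 0.448
grasp_force: 0.0
side -0.02 291.2 169.2 [81 76 73] [175 168 153]
side 0.003 294.0 165.7 [62 62 58] [85 75 79]
side 0.02 296.2 162.9 [65 67 63] [141 132 131]
side 0.04 298.8 159.6 [69 66 67] [147 136 138]
side 0.058 301.3 156.5 [101 100  95] [93 85 83]
side 0.066 302.4 155.1 [126 105  80] [127  95  66]
side 0.08 304.4 152.6 [219 173 119] [208 167 112]
top -0.02 319.3 152.8 [53 53 49] [115 108 108]
top 0.003 319.4 155.8 [50 48 47] [115 109 108]
top 0.02 319.5 158.1 [47 46 42] [115 108 108]
top 0.04 319.5 160.8 [43 41 38] [115 110 109]
top 0.058 319.6 163.4 [42 41 37] [114 108 107]
top 0.066 319.6 164.5 [55 54 51] [116 111 111]
top 0.08 319.7 166.6 [54 52 50] [55 53 53]
```

The handle ends between 58 and 66 mm from the mouth, against 62 mm expected when seated, so the collar is home. The gripper is clear, so I hand in.

```bash
python3 -c "
from workcell import manip;print(manip.hand_in())"
```

```text
the job is handed in; nothing more can be done
None
```

I handed the job in at about 45 s: the larger beaker is on the plate, the arm is against its stop, and the thermometer is seated in the bush and released. The final seating was checked by force and pixel values only, because my picture views were used up, and the hand-in returned no verdict.

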